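# Start up the table saw: extraction, isolator, start

### The arm

A 6-joint arm with a two-finger parallel gripper is mounted at the origin on the work surface. World frame = base frame: x ahead of the robot, y to its left, z up, the work surface at z = 0. Lengths are in mm, angles in rad, forces in N, time in s.
With the tool pointing down it reaches from about 350 to 775 mm from the base axis. Payload 7.3 kg.
Tool frame: the origin (TCP) lies midway between the tips of the shut fingers; the grasp point (between the pads) lies 19 mm behind it (bot.hold_point_z is the distance from the TCP to the grasp point, in mm); z points along the fingers, y is the direction in which the jaws open and shut (so a half turn about z gives the same grasp; the last joint's range is limited). The gripper opens to 92 mm and grips with 3 to 60 N. Pads are 19 mm wide; open, the fingers measure 130 mm over their backs; the gripper's body (75 mm by 190 mm) begins 47 mm behind the grasp point.
Start: joints at [-1.489, 0.342, 1.524, -0, 1.275, -0.146], TCP at [118.585, -511.451, 226.741] pointing down, gripper open.
Joint ranges: [-2.53, 2.53], [-0.77, 2.02], [0.04, 2.7], [-1, 4.14], [0.28, 2.66], [-3.11, 3.11]. Speed limits (rad/s): [2.57, 2.57, 3.14, 3.14, 3.14, 3.14].

### API

Orientations are given as [roll, pitch, yaw] about the fixed x, y, z axes, in that order (R = Rz(yaw) Ry(pitch) Rx(roll)).
In Python, from plant import bot gives the robot as it stands.
- The arm moves only by the tool servo_tool, never from a script. Its argument "series" is a list of rows, each a list of 5 numbers: the opening, from 0 (shut) to 1 (fully open), then the shift along the tool's x, y, z each as a share of 50 mm, from -1 to 1, then the turn about the tool's z as a share of 90 degrees, from -1 to 1. In form: [[gripper, tx, ty, tz, spin], ...]. A call has 1 to 20 rows; each row shifts and turns the commanded pose from where the row before left it, along the tool's axes as they then stand; what a row does not reach is not made up. A row lasts 1/8 s, in which the tool goes at most 62.5 mm and 10.7 degrees, less where a joint would pass 70% of its speed; a pose out of reach is approached as far as the arm can. A call with a number of a shift or a turn outside -1 to 1 is refused whole. A call with a gripper value outside its range is refused whole. The fingers move at their own pace and stop on an object; the grip force is fixed at half the most. Time passes only in rows, so rows that do not move let the fingers close. It gives the time, the measured TCP pose, the force and the opening at its end, in the units of the state.
- bot.get_obs(): the state, without advancing time (a new reading comes with each control period).
- bot.capture(name): name is "scene" or "top" or "wrist"; returns the picture (420x560x3 uint8, red, green, blue); there is no depth.
- bot.camera_model(name): a dict with "mtx" (3x3 intrinsics, pixels), "world_from_camera" (4x4, takes a point from camera to world coordinates). Camera axes: x right, y up, looking along -z (the intrinsics and any distortion apply to the point x, -y, -z); pixel columns grow to the right and rows downward; lengths in mm; the calibration is good to about 2 mm. A picture is of the moment at which its call begins: read the wrist's pose just before it. camera_model takes no time and is no camera call; for the wrist camera it gives the pose at the moment of the call.
- bot.close_job(): hands the job in, once; it reports no verdict.
Trained networks look in the newest picture that a camera, given by its name, has taken for a name from the list of things; names that differ only in an ending like _2 or _b are one class to them, and where a whole thing is asked for, a point or a joint stands for the part that bears it (a point fixed in the world has none). Each returns a list of dicts, best first, with "p" (0 to 1); they miss things now and then, are a little off and sometimes report something else, mostly with a low value. They report only what shows in the picture. A call takes as long as a camera call. They do not tell look-alikes from the thing itself.
- bot.outline_of(camera, label): "mask" (420x560 bool, what is visible of it).
- bot.pinpoint(camera, label): "point" ([x, y, z] in mm, in the coordinates of the camera as it stood for that picture, good to about 4 mm: a listed point, or the origin of a listed thing).
The state is a dict: "time": time; "joint_positions": joint angles; "dq": joint speeds; "tau": joint torques, N m; "tool_pos": TCP position; "tcp_rot": TCP orientation; "contact_force": force on the tool from outside, world axes, zero at the start; "moment": the same for the moment, N m; "grip_width": finger opening in mm.
Only numpy, scipy, OpenCV 4.12 (cv2) and the standard library are available. Lean on these libraries where they do the work, as an engineer would, in place of code of your own. Each camera call takes 0.05 s, during which the arm holds its last target.

### The job

Get the table saw running by pressing its switches in the right order: first push the green-marked end of the rocker on the blue dust-extractor box right down as far as it goes, then do the same with the rocker on the white saw box, and last press the green start button on that same box fully in and let it go. Leave both rockers switched on, never press the red stop button, and leave the other things lying about the bench as they are; nothing has to be picked up.

Things in the scene. Friction and masses are not known exactly. Their poses are not given: they have to be found in the camera images.
- extractor_box: Blue switch box of the dust extractor, fixed, 130 (x) x 170 (y) x 80 mm high, black vent slots in front, ribbed grey duct stub at the back. Origin at the centre of its underside, x axis from front to back (away from the robot at yaw 0), z up. Its rocker is centred at x 0, y +35 mm; a loose offcut lies on its other half. It may stand left or right on the bench.
- extractor_rocker (a joint): Black paddle 76 (box x) x 40 x 8 mm, hinged at its middle about the box's y axis, pivot 102 mm above the bench. 0 rad = off: far end (+x of the box, green patch) raised by 0.18 rad. 0.36 = on: that end lowered by 0.18 rad. Stiff hinge, no spring: stays where left, so push it to its stop; about 2 N at the green patch moves it (more nearer the pivot).
- extractor_rocker_on_end (a point): Point on the upper face of the extractor rocker, in the middle of its green patch, 26 mm from the pivot towards the on end; moves with the paddle, about 9 mm down from off to on. About 111 mm above the bench when off. Its x axis runs along the paddle towards the on end.
- saw_box: White control box of the saw, fixed, 125 (x) x 230 (y) x 70 mm high, small round steel saw-disc badge in front. Origin at the centre of its underside, x axis from front to back, z up. On its top, in a row along its y axis (y -70, 0, +70 mm), sit the isolator rocker, green start button and red stop button, in any order.
- isolator_rocker (a joint): Saw isolator rocker, same black paddle as on the extractor: 76 x 40 x 8 mm, long along the saw box's x axis, pivot 92 mm above the bench. 0 rad = off, far green-marked end raised by 0.18 rad; 0.36 rad = on, that end down. Stiff hinge without a spring, as on the extractor: stays where it is left, about 2 N at the green patch moves it.
- isolator_rocker_on_end (a point): Point on the upper face of the isolator rocker in the middle of its green patch, 26 mm from the pivot towards the on end (far side); moves with the paddle, about 9 mm down from off to on. About 101 mm above the bench when off. Its x axis runs along the paddle towards the on end.
- start (a joint): Green start button, a round cap of 32 mm diameter in a black 48 mm collar; springs back. 0 = out, 0.006 m = fully in (straight down). About 1.5 N to begin moving, 5 N fully in.
- start_top (a point): Centre of the upper face of the green start button, 88 mm above the bench when out; the collar's top is 6 mm below it.
- stop (a joint): Red stop button, same size and feel as the start button; not to be pressed. 0 = out, 0.006 m = fully in.
- stop_top (a point): Centre of the upper face of the red stop button, 88 mm above the bench when out.
- offcut: Loose wood offcut, 55 x 26 x 20 mm high, lying on the blue box beside the rocker, its centre about 85 mm from the rocker's. Origin at the centre of its underside. To be left alone.
- jar: Amber jar with a steel cap, 48 mm across, 62 mm high, on the bench between the boxes; origin at the centre of its underside. To be left alone.
- tape: Yellow roll of tape lying flat on the bench between the boxes, 72 mm across, 24 mm high; origin at the centre of its underside. To be left alone.
- screwdriver: Orange-handled screwdriver, 180 mm long, on the bench at the back, in front of the aluminium fence. To be left alone.
- glue: White glue bottle, 56 mm across, 150 mm high, standing at the left; origin at the centre of its underside. To be left alone.
- mallet: Wooden mallet, about 255 mm long, 64 mm high, lying at the right. To be left alone.
- ear_defenders: Yellow ear defenders with a black band, about 180 x 180 mm, 40 mm high, lying at the left. To be left alone.
Not all that is in view belongs to the job. Of the things that look like the extractor_box, the largest one is meant.

How it is judged (in metres and radians):
On the way, in this order (a step that is already met when the one before it is completed fails the run):
1. the extractor rocker is switched on (value of joint extractor_rocker above 0.27 rad and value of joint isolator_rocker below 0.1 rad), for 0.1 s.
2. the saw's isolator rocker is switched on (value of joint each of extractor_rocker, isolator_rocker above 0.27 rad), for 0.1 s.
3. the green start button is pressed in (all of step 2 and value of joint start above 0.0042 m), for 0.04 s.
At the end, for the whole second after the job is handed in: Both rockers are on (above 0.27 rad of 0.36), start and stop buttons are out again (within 1.5 mm), and the seven loose things are at rest within 15 mm of where they began (all of step 2 and value of joint each of start, stop below 0.0015 m and distance of each of offcut, jar, tape, screwdriver, glue, mallet, ear_defenders from where it was at the start of the episode below 0.015 m and linear speed of each of offcut, jar, tape, screwdriver, glue, mallet, ear_defenders below 0.02 m/s); the robot touches nothing.
It fails at once if the isolator is switched on while the extractor is off (value of joint isolator_rocker above 0.2 rad and value of joint extractor_rocker below 0.18 rad).
It fails at once if start is pressed (over 3 mm) while the extractor or the isolator is off (value of joint start above 0.003 m and value of joint any of extractor_rocker, isolator_rocker below 0.18 rad).
It fails at once if the red stop button is pressed (over 2.5 mm) (value of joint stop above 0.0025 m).
It fails at once if a loose thing is pushed, lifted or carried away (over 15 mm) (distance of any of offcut, jar, tape, screwdriver, glue, mallet, ear_defenders from where it was at the start of the episode above 0.015 m).
It also fails if it takes over 45 s, if anything falls off the work surface, if the arm or the gripper's body presses on something with over 40 N, if the wrist force passes 120 N, or if a joint passes its speed limit or range.

## Working session

There is one attempt and no reset: what is moved stays moved. The work goes in short steps, Python scripts to look and compute and a tool call to move; the robot and the scene stay as the last step left them, time stands still between calls to the robot, and variables do not carry over. Pictures are saved under pics/ and viewed, and the job is handed in when it is done.

Besides the shell and the picture viewer there is one more tool, called after "Call:" as name(argument=value, ...) on one line, values as JSON. servo_tool: Moves the arm, as the interface text tells. Shift numbers are shares of 50 mm and turn numbers shares of 90 degrees, none past 1 either way. Its arguments: {"type":"object","properties":{"series":{"type":"array"}},"required":["series"]}

```bash
mkdir -p pics; ls; python3 - <<'E'
from plant import bot
import cv2,numpy as np
s=bot.get_obs(); print(s['time'],s['tool_pos'],s['tcp_rot'],s['grip_width'],s['contact_force'])
for c in ["scene","top"]:
    im=bot.capture(c); cv2.imwrite(f"pics/{c}0.png",im[:,:,::-1])
    m=bot.camera_model(c); W=np.array(m['world_from_camera']); print(c,W.round(3).tolist(),np.array(m['mtx']).tolist(), [k for k in m])
    for l in ["extractor_box","extractor_rocker_on_end","saw_box","isolator_rocker_on_end","start_top","stop_top","offcut","jar","tape","glue"]:
        for d in bot.pinpoint(c,l): 
            p=W@np.append(d['point'],1); print(c,l,round(d['p'],2),p[:3].round(1))
print(bot.get_obs()['time'])
E
```

```text
pics
0.0 [ 118.55485291 -511.00902313  226.04209451] [-3.14004271e+00 -2.30420161e-04  2.27796634e-01] 92.13421668888572 [-0.33383908  0.06672111 -0.84446044]
scene [[0.64, -0.549, 0.538, 1277.082], [0.768, 0.468, -0.437, -586.637], [-0.012, 0.692, 0.721, 1041.083], [0.0, 0.0, 0.0, 1.0]] [[470.26348767934746, 0.0, 273.40763977979026], [0.0, 470.26348767934746, 210.2529353719922], [0.0, 0.0, 1.0]] ['mtx', 'world_from_camera']
scene extractor_box 0.96 [ 536.1 -223.     2.1]
scene extractor_box 0.86 [ 731.5 -326.3    1.3]
scene extractor_box 0.66 [ 331.6 -250.2   -3.9]
scene extractor_box 0.64 [ 554.1 -182.5  110.1]
scene extractor_rocker_on_end 0.61 [ 741.2 -292.7   83.4]
scene extractor_rocker_on_end 0.56 [ 4.893e+02  2.123e+02 -2.000e-01]
scene extractor_rocker_on_end 0.53 [ 334.  -220.2   84.8]
scene extractor_rocker_on_end 0.52 [ 556.2 -177.   110. ]
scene saw_box 0.88 [ 4.882e+02  2.125e+02 -2.000e-01]
scene saw_box 0.31 [491.6 278.5  90.3]
scene isolator_rocker_on_end 0.59 [516.  146.1 101.8]
scene start_top 0.54 [488.3 216.2  91.3]
scene stop_top 0.62 [493.6 279.4  93.9]
scene s
[... 607 characters left out ...]
x 0.64 [745.5 149.2   1.3]
top extractor_rocker_on_end 0.7 [ 550.9 -182.1  106.1]
top extractor_rocker_on_end 0.65 [491.2 212.2   2.8]
top extractor_rocker_on_end 0.59 [ 331.4 -220.8   84.2]
top extractor_rocker_on_end 0.46 [ 740.3 -296.8   78.4]
top saw_box 0.63 [487.2 211.5  -0. ]
top saw_box 0.6 [487.2 213.2  92.7]
top isolator_rocker_on_end 0.95 [510.8 147.   99.3]
top isolator_rocker_on_end 0.21 [ 547.5 -179.5  104.7]
top start_top 0.58 [487.7 212.1  90. ]
top stop_top 0.64 [495.  281.9  94.5]
top offcut 0.62 [ 549.3 -182.   105.7]
top offcut 0.58 [ 568.8 -265.2   77.6]
top jar 0.58 [460.1  -3.1   2.5]
top tape 0.79 [606.9 -18.8  -0.8]
top glue 0.7 [ 3.873e+02  4.641e+02 -4.000e-01]
1.1
```

View pics/scene0.png

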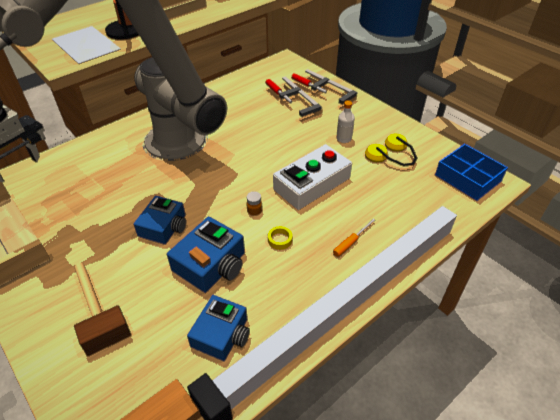

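View pics/top0.png

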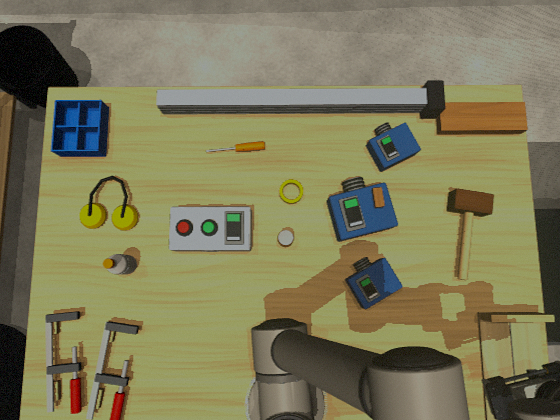

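```bash
cat >h.py <<'E'
import cv2,numpy as np
def ray(m,uv):
    W=np.array(m['world_from_camera']);K=np.array(m['mtx'])
    v=np.linalg.inv(K)@[uv[0],uv[1],1]; d=W[:3,:3]@[v[0],-v[1],-v[2]]
    return W[:3,3],d
def atz(m,uv,z):
    o,d=ray(m,uv); return o+d*(z-o[2])/d[2]
E
python3 - <<'E'
from plant import bot
from h import *
for c in ["scene","top"]:
    im=cv2.imread(f"pics/{c}0.png"); m=bot.camera_model(c)
    h=cv2.cvtColor(im,cv2.COLOR_BGR2HSV)
    for n,mk in [("green",cv2.inRange(h,(45,120,60),(80,255,255))),("red",cv2.inRange(h,(0,180,90),(6,255,255)))]:
        k,l,st,ce=cv2.connectedComponentsWithStats(mk)
        for i in range(1,k):
            if st[i,4]>25: print(c,n,ce[i].round(1),st[i].tolist(),"z111",atz(m,ce[i],111).round(1)[:2],"z101",atz(m,ce[i],101).round(1)[:2],"z88",atz(m,ce[i],88).round(1)[:2])
    # dark paddle / box outlines
    for l in ["extractor_rocker","isolator_rocker","extractor_box","saw_box"]:
        for d in bot.outline_of(c,l)[:4]:
            mk=d['mask'].astype(np.uint8); ys,xs=np.nonzero(mk)
            r=cv2.minAreaRect(np.c_[xs,ys].astype(np.float32)); print(c,l,round(d['p'],2),len(xs),xs.mean().round(1),ys.mean().round(1),r)
s=cv2.imread("pics/top0.png"); 
cv2.imwrite("pics/topz.png",cv2.resize(s[110:310,160:420],None,fx=3,fy=3,interpolation=cv2.INTER_CUBIC))
E
```

```text
scene green [312.8 163.2] [308, 160, 11, 8, 65] z111 [510.  193.3] z101 [501.7 201.7] z88 [491.  212.6]
scene green [301.  173.8] [295, 170, 13, 8, 60] z111 [522.2 134.3] z101 [514.1 142.1] z88 [503.5 152.1]
scene green [166.4 202.3] [163, 200, 8, 6, 28] z111 [ 366.2 -231.7] z101 [ 356.4 -227.9] z88 [ 343.6 -222.9]
scene green [219.4 232.1] [213, 227, 14, 11, 88] z111 [ 552.9 -182.7] z101 [ 545.1 -178.4] z88 [ 535.  -172.7]
scene green [227.7 309. ] [223, 304, 11, 11, 74] z111 [ 756.5 -303.4] z101 [ 750.9 -300.4] z88 [ 743.7 -296.4]
scene red [300.7  78.9] [292, 74, 19, 12, 98] z111 [127.6 490. ] z101 [115.2 501.5] z88 [ 99.1 516.6]
scene red [272.5  85.2] [266, 79, 15, 14, 86] z111 [ 91.7 382.3] z101 [ 78.9 392.7] z88 [ 62.3 406.3]
scene red [329.  153.8] [325, 151, 10, 7, 53] z111 [510.1 261.7] z101 [501.8 270.8] z88 [491.1 282.7]
scene extractor_rocker 0.9 352 213.0 230.2 ((212.9414520263672, 230.12680053710938), (28.0768985748291, 14.387664794921875), 24.775142669677734)
scene extractor_rocker 0.52 127 162.1 202.4 ((162.01998901367188, 202.35997009277344), (17.677669525146484, 8.
[... 2395 characters left out ...]
r_rocker 0.71 538 119.9 263.8 ((119.5, 264.0), (20.0, 33.0), 90.0)
top isolator_rocker 0.31 383 352.5 211.9 ((352.4706115722656, 211.8823699951172), (27.649059295654297, 14.55213737487793), 75.96376037597656)
top extractor_box 0.91 2909 359.0 210.5 ((359.32073974609375, 206.1226348876953), (58.6529541015625, 63.18585205078125), 74.05460357666016)
top extractor_box 0.77 1775 372.0 281.4 ((370.83160400390625, 279.139892578125), (44.55659103393555, 46.500091552734375), 59.74356460571289)
top extractor_box 0.67 1700 391.5 144.9 ((390.3375549316406, 142.9522247314453), (42.21879577636719, 46.92750930786133), 61.38954162597656)
top saw_box 0.96 2479 206.3 229.1 ((210.0, 229.0), (44.0, 82.0), 90.0)
```

View pics/topz.png

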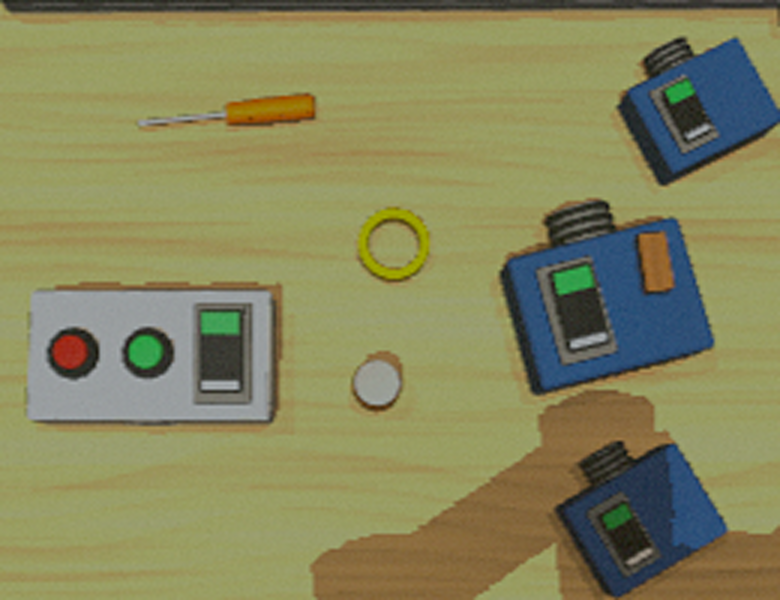

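The large blue box's rocker has its green end at about (552, -182, 111) with yaw about 14°. The isolator's green end is at about (514, 143, 101), start at (490, 213, 88) and stop at (490, 283). The two cameras agree and the spacings match the given sizes. I'll move above the extractor patch with the fingers shut.

Call:
servo_tool(series=[[0,0.83,-0.37,0,0],[0,0.83,-0.37,0,0],[0,0.83,-0.37,0,0],[0,0.83,-0.37,0,0],[0,0.83,-0.37,0,0],[0,0.83,-0.37,0,0],[0,0.83,-0.37,0,0],[0,0.83,-0.37,0,0],[0,0.83,-0.37,0,0],[0,0.83,-0.37,0,0],[0,0.83,-0.37,0.4,0],[0,0.83,-0.37,0.6,0],[0,0,0,0.6,0],[0,0,0,0,0],[0,0,0,0,0]])

```text
time: 3.38
tool_pos: [554.0, -183.3, 147.9]
tcp_rot: [3.14, -0.001, 0.227]
contact_force: [1.1, -0.3, 0.9]
grip_width: 0.5
```

Call:
servo_tool(series=[[0,0.03,-0.03,0.3,0],[0,0,0,0.3,0],[0,0,0,0.1,0],[0,0,0,0.06,0],[0,0,0,0.06,0],[0,0,0,0.06,0],[0,0,0,0.04,0],[0,0,0,0,0]])

```text
time: 4.38
tool_pos: [555.4, -181.0, 102.4]
tcp_rot: [3.14, -0.002, 0.228]
contact_force: [-2.4, 3.0, 11.8]
grip_width: 0.4
```

```bash
python3 - <<'E'
from plant import bot
import cv2
for c in ["wrist","scene"]:
    im=bot.capture(c); cv2.imwrite(f"pics/{c}1.png",im[:,:,::-1])
E
```

```text
(no output)
```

View pics/wrist1.png

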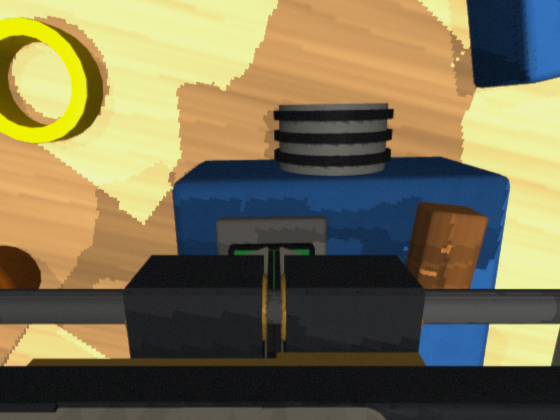

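The wrist view shows the shut fingers centred on the extractor's green patch (around pixel 272, 255). The 12 N reading suggests the paddle is at its stop. I'll push slightly more, then lift.

Call:
servo_tool(series=[[0,0,0,0.03,0],[0,0,0,0,0]])

```text
time: 4.72
tool_pos: [555.4, -181.0, 102.2]
tcp_rot: [3.14, -0.003, 0.228]
contact_force: [-4.5, 3.4, 19.8]
grip_width: 0.1
```

Call:
servo_tool(series=[[0,0,0,-0.5,0],[0,0,0,-0.6,0],[0,0.1,-0.93,0,0],[0,0.1,-0.93,0,0],[0,0.1,-0.93,0,0],[0,0.1,-0.93,0,0],[0,0.1,-0.93,0,0],[0,0.1,-0.93,0,0],[0,0.12,-0.9,0,0],[0,0,0,0,0.07],[0,0,0,0,0.075],[0,0,0,0,0]])

```text
time: 6.22
tool_pos: [516.6, 142.8, 154.0]
tcp_rot: [3.141, 0.0, 0.001]
contact_force: [0.2, 0.9, -0.3]
grip_width: 0.3
```

```bash
python3 - <<'E'
from plant import bot
from h import *
im0=cv2.imread("pics/scene0.png")
im=bot.capture("scene")[:,:,::-1]; cv2.imwrite("pics/scene2.png",im)
t=bot.capture("top")[:,:,::-1]
t0=cv2.imread("pics/top0.png")
f=lambda a:cv2.resize(a,(390,300),interpolation=cv2.INTER_CUBIC)
a=np.hstack([f(im0[200:270,170:261]),f(im[200:270,170:261])]);b=np.hstack([f(t0[170:240,310:401]),f(t[170:240,310:401])])
cv2.imwrite("pics/cmp2.png",np.vstack([a,b]))
w=bot.capture("wrist")[:,:,::-1]; cv2.imwrite("pics/w2.png",w)
E
```

```text
(no output)
```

View pics/cmp2.png

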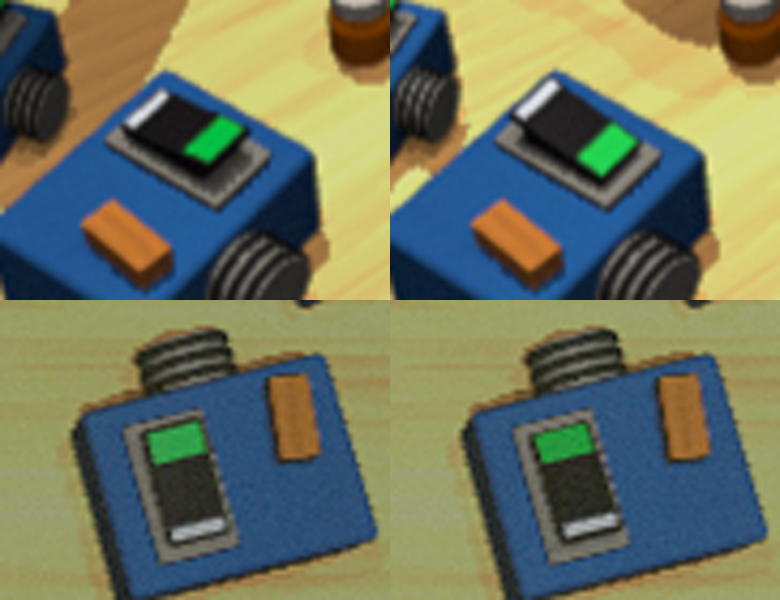

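View pics/w2.png

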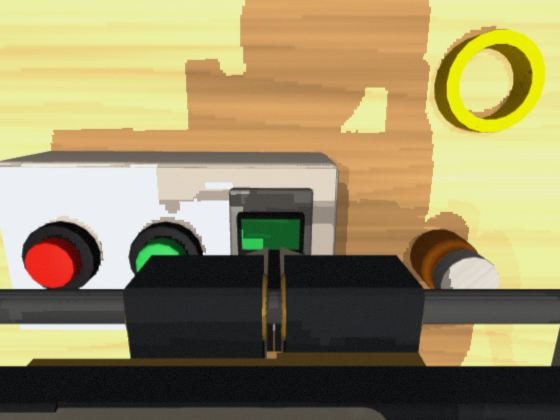

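The paddle on the blue box has flipped: the green end is down in the right-hand crops. The wrist view shows the fingers in line with the isolator patch (pixel 271, 233). Now I'll press the isolator.

Call:
servo_tool(series=[[0,0.02,0,0.5,0],[0,0,0,0.4,0],[0,0,0,0.1,0],[0,0,0,0.06,0],[0,0,0,0.06,0],[0,0,0,0.06,0],[0,0,0,0.06,0],[0,0,0,0.03,0],[0,0,0,0,0]])

```text
time: 7.5
tool_pos: [518.8, 142.9, 92.7]
tcp_rot: [-3.141, -0.004, 0.0]
contact_force: [-1.0, -1.6, 14.0]
grip_width: 0.4
```

Call:
servo_tool(series=[[0,0,0,0.03,0],[0,0,0,0,0]])

```text
time: 7.75
tool_pos: [519.0, 142.9, 92.4]
tcp_rot: [-3.141, -0.005, 0.0]
contact_force: [-4.9, -2.9, 24.1]
grip_width: 0.1
```

At the stop. I'll lift, move over the start button and look.

Call:
servo_tool(series=[[0,0,0,-0.5,0],[0,0,0,-0.5,0],[0,-0.28,-0.7,0,0],[0,-0.28,-0.7,0,0],[0,0,0,0,0],[0,0,0,0,0]])

```text
time: 8.5
tool_pos: [489.6, 212.6, 138.9]
tcp_rot: [3.141, 0.0, 0.001]
contact_force: [0.3, -0.8, 0.2]
grip_width: 1.0
```

```bash
python3 - <<'E'
from plant import bot
from h import *
im0=cv2.imread("pics/scene0.png")
im=bot.capture("scene")[:,:,::-1]
f=lambda a:cv2.resize(a,(390,300),interpolation=cv2.INTER_CUBIC)
a=np.hstack([f(im0[140:210,265:356]),f(im[140:210,265:356])])
w=bot.capture("wrist")[:,:,::-1]; cv2.imwrite("pics/c3.png",np.vstack([a,cv2.resize(w,(780,500))[:300]]))
m=bot.camera_model("wrist");W=m['world_from_camera']
for l in ["start_top","stop_top"]:
  for d in bot.pinpoint("wrist",l): print(l,d['p'],(W@np.append(d['point'],1))[:3].round(1))
E
```

```text
start_top 0.72 [490.8 213.2  92.3]
start_top 0.21 [492.3 289.9  90.3]
stop_top 0.68 [493.5 288.   96.4]
```

View pics/c3.png

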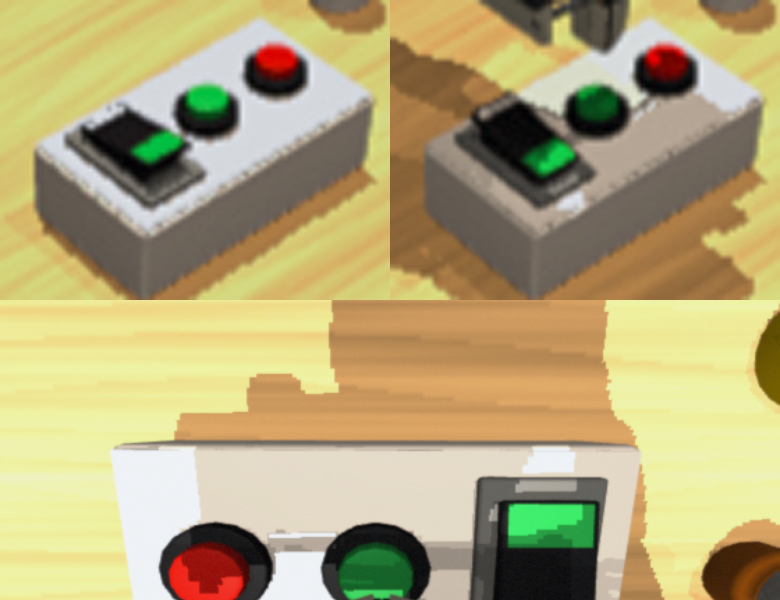

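The isolator is on (green end down), and the fingers are centred over the start button. Pressing start now.

Call:
servo_tool(series=[[0,0,0,0.5,0],[0,0,0,0.4,0],[0,0,0,0.1,0],[0,0,0,0.08,0],[0,0,0,0.06,0],[0,0,0,0.02,0],[0,0,0,0,0]])

```text
time: 9.57
tool_pos: [489.6, 212.2, 86.1]
tcp_rot: [3.141, -0.002, 0.0]
contact_force: [-14.0, -6.9, 38.6]
grip_width: 0.5
```

Blocked at 86 mm with 39 N, which is higher than expected. I'll look before going on.

```bash
python3 - <<'E'
from plant import bot
from h import *
s=bot.get_obs();print(s['tool_pos'],s['contact_force'],s['moment'],s['joint_positions'],s['time'])
im=bot.capture("scene")[:,:,::-1]
t=bot.capture("top")[:,:,::-1]
w=bot.capture("wrist")[:,:,::-1]
f=lambda a:cv2.resize(a,(400,300),interpolation=cv2.INTER_CUBIC)
cv2.imwrite("pics/c4.png",np.vstack([np.hstack([f(im[110:215,250:390]),f(t[170:275,140:280])]),np.hstack([f(w),f(w[200:350,150:350])])]))
E
```

```text
[489.57433313 212.18469255  86.06856593] [-14.0454118   -6.89718203  38.56500025] [-1.29126418  2.54586948 -0.02477468] [ 2.65989689e-01  5.10684906e-01  1.68708164e+00 -1.43389493e-03
  9.41961751e-01  1.83725430e+00] 9.575
```

View pics/c4.png

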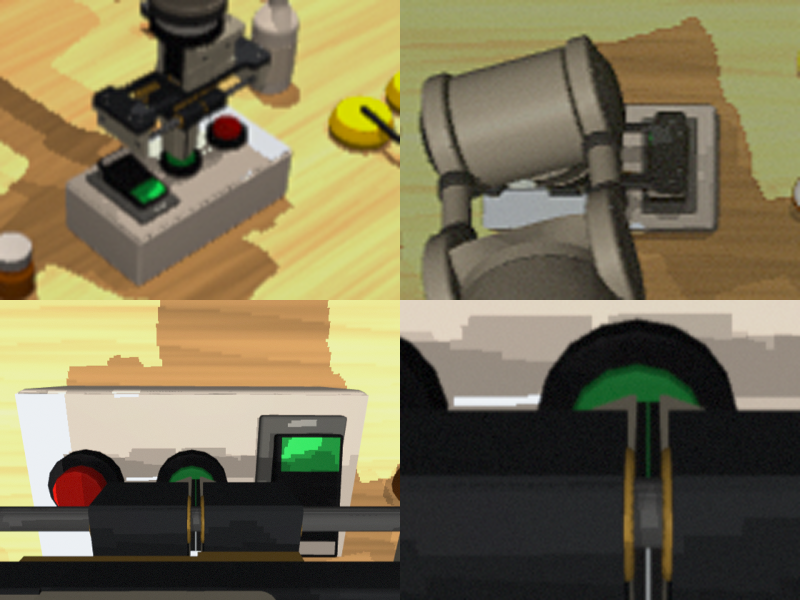

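```bash
python3 - <<'E'
from plant import bot
from h import *
m=bot.camera_model("wrist")
w=bot.capture("wrist")[:,:,::-1]
print(bot.get_obs()['contact_force'])
cv2.imwrite("pics/w5raw.png",w)
W=np.array(m['world_from_camera']);K=m['mtx']
def proj(p):
    c=np.linalg.inv(W)@np.append(p,1); q=K@[c[0],-c[1],-c[2]]; return q[:2]/q[2]
a=np.linspace(0,2*np.pi,73)
def circ(im,z,r,col,c=(490,213)):
    P=np.array([proj([c[0]+r*np.cos(t),c[1]+r*np.sin(t),z]) for t in a]); 
    P=((P-[180,180])*4).astype(np.int32); cv2.polylines(im,[P],True,col,1)
A=cv2.resize(w[180:320,180:360],None,fx=4,fy=4,interpolation=cv2.INTER_CUBIC); B=A.copy()
circ(B,88,16,(0,0,255)); circ(B,82,16,(255,0,255)); circ(B,82,24,(255,255,0)); circ(B,86,24,(0,255,255))
cv2.imwrite("pics/w5.png",cv2.resize(np.vstack([A[:300],B[:300]]),None,fx=1,fy=1))
for x,r in [("cap back",16),("collar back",24)]:
    print(x,[ (z,proj([490+r,213,z]).round(1).tolist()) for z in (80,82,84,86,88)])
E
```

```text
[-13.32673543  -7.9183504   37.99212835]
cap back [(80, [271.7, 233.1]), (82, [271.6, 234.6]), (84, [271.6, 236.0]), (86, [271.6, 237.5]), (88, [271.6, 239.0])]
collar back [(80, [271.7, 216.4]), (82, [271.6, 217.6]), (84, [271.6, 218.9]), (86, [271.6, 220.2]), (88, [271.6, 221.6])]
```

View pics/w5.png

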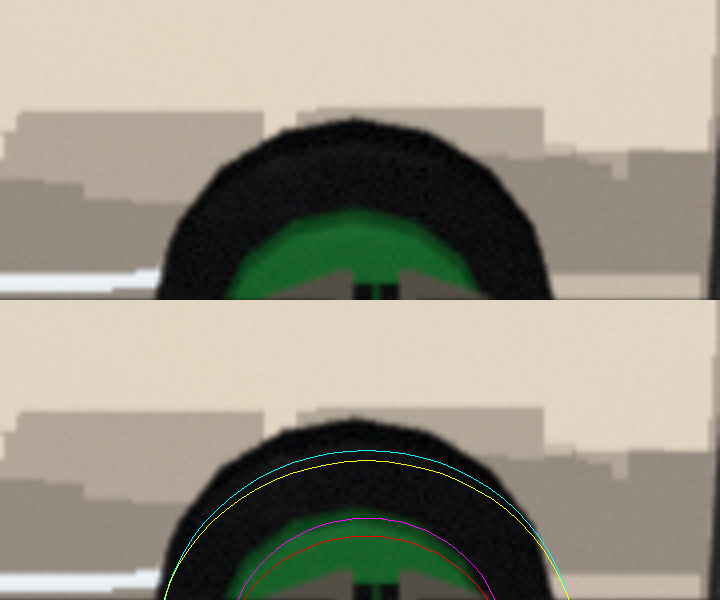

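```bash
python3 - <<'E'
from h import *
w=cv2.imread("pics/w5raw.png")
A=cv2.resize(w[195:290,200:350],None,fx=5,fy=5,interpolation=cv2.INTER_CUBIC)
A=np.clip((A/255.)**0.45*255,0,255).astype(np.uint8)
cv2.imwrite("pics/w6.png",A)
print(w[205:262:1,262].tolist())
E
```

```text
[[195, 213, 224], [183, 199, 212], [154, 169, 182], [151, 166, 177], [133, 146, 156], [80, 85, 94], [23, 26, 29], [11, 8, 9], [14, 11, 14], [12, 18, 14], [17, 15, 11], [17, 17, 18], [26, 23, 24], [18, 18, 17], [19, 18, 18], [14, 17, 15], [19, 16, 17], [14, 14, 14], [12, 14, 15], [11, 6, 10], [18, 20, 19], [10, 10, 11], [19, 22, 19], [16, 17, 18], [16, 13, 14], [19, 18, 16], [14, 13, 13], [15, 21, 14], [20, 43, 11], [29, 65, 13], [30, 71, 13], [35, 80, 18], [41, 94, 24], [45, 102, 26], [44, 101, 25], [43, 100, 22], [43, 98, 28], [41, 97, 19], [43, 99, 21], [42, 99, 24], [42, 98, 24], [40, 96, 17], [43, 96, 30], [57, 88, 59], [63, 77, 77], [69, 78, 83], [67, 76, 81], [69, 79, 84], [67, 79, 84], [60, 68, 71], [32, 32, 37], [23, 24, 23], [20, 19, 19], [21, 24, 21], [20, 21, 21], [17, 16, 14], [21, 17, 19]]
```

View pics/w6.png

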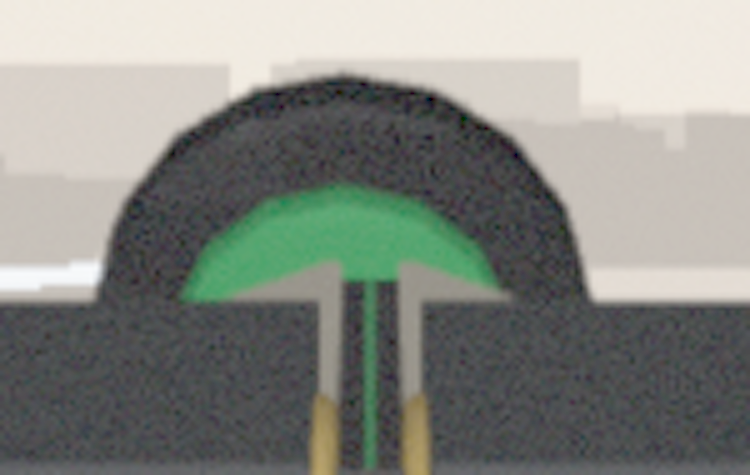

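```bash
python3 - <<'E'
from plant import bot
from h import *
im=bot.capture("scene")[:,:,::-1]; cv2.imwrite("pics/s7raw.png",im)
A=cv2.resize(im[110:215,255:365],None,fx=5.5,fy=5.5,interpolation=cv2.INTER_CUBIC)
A=np.clip((A/255.)**0.5*255,0,255).astype(np.uint8)
cv2.imwrite("pics/s7.png",A)
E
```

```text
(no output)
```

View pics/s7.png

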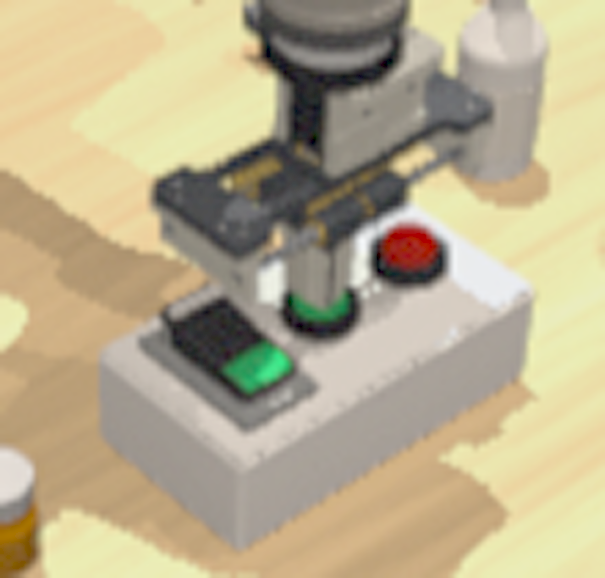

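Call:
servo_tool(series=[[0,0,0,-0.04,0],[0,0,0,0,0]])

```text
time: 10.07
tool_pos: [489.5, 212.2, 86.4]
tcp_rot: [3.141, -0.001, 0.0]
contact_force: [-9.4, -6.3, 24.0]
grip_width: 0.2
```

Call:
servo_tool(series=[[0,0,0,-0.04,0],[0,0,0,0,0]])

```text
time: 10.32
tool_pos: [489.9, 212.5, 86.7]
tcp_rot: [3.141, -0.001, -0.0]
contact_force: [-3.3, -2.0, 9.4]
grip_width: 0.6
```

Call:
servo_tool(series=[[0,0,0,-0.02,0],[0,0,0,0,0]])

```text
time: 10.58
tool_pos: [489.9, 212.5, 87.0]
tcp_rot: [3.141, -0.001, -0.0]
contact_force: [-2.2, -3.2, 4.6]
grip_width: 0.4
```

Call:
servo_tool(series=[[0,0,0,-0.02,0],[0,0,0,0,0]])

```text
time: 10.82
tool_pos: [489.9, 212.7, 87.4]
tcp_rot: [3.141, -0.001, 0.0]
contact_force: [-0.6, -2.3, 3.9]
grip_width: 0.1
```

Call:
servo_tool(series=[[0,0,0,-0.04,0],[0,0,0,0,0]])

```text
time: 11.08
tool_pos: [489.9, 212.9, 89.3]
tcp_rot: [-3.141, -0.001, -0.0]
contact_force: [-0.3, -2.4, 3.1]
grip_width: 0.5
```

Call:
servo_tool(series=[[0,0,0,-0.04,0],[0,0,0,0,0]])

```text
time: 11.32
tool_pos: [489.9, 213.1, 91.3]
tcp_rot: [-3.141, -0.001, 0.0]
contact_force: [1.6, -2.2, 2.5]
grip_width: 0.5
```

The lift trace shows the button's own spring: about 5 N at z 87, fading to 2.5 N at z 91. So it had been fully in, and the cap just stands about 5 mm higher than stated. I'll lift clear and check.

Call:
servo_tool(series=[[0,0,0,-0.1,0],[0,0,0,-0.6,0],[0,-0.6,0,-1,0],[0,-0.8,0,-1,0],[0,-1,0,-0.5,0],[0,-0.5,0,0,0],[0,0,0,0,0],[0,0,0,0,0]])

```text
time: 12.32
tool_pos: [346.1, 213.0, 249.9]
tcp_rot: [-3.142, -0.0, 0.0]
contact_force: [-0.1, -0.2, -0.5]
grip_width: 0.3
```

```bash
python3 - <<'E'
from plant import bot
from h import *
t=bot.capture("top")[:,:,::-1];im=bot.capture("scene")[:,:,::-1]; w=bot.capture("wrist")[:,:,::-1]
s=bot.get_obs();print(s['time'],s['tool_pos'],s['contact_force'])
im0=cv2.imread("pics/scene0.png"); t0=cv2.imread("pics/top0.png")
f=lambda a:cv2.resize(a,(390,300),interpolation=cv2.INTER_CUBIC)
cv2.imwrite("pics/c8.png",np.vstack([np.hstack([f(im0[140:270,170:356]),f(im[140:270,170:356])]),np.hstack([f(t),f(w)])]))
cv2.imwrite("pics/s8.png",im)
E
```

```text
12.475 [346.24382397 212.80358223 249.4973657 ] [ 0.00462819 -0.08397395  0.07477308]
```

View pics/c8.png

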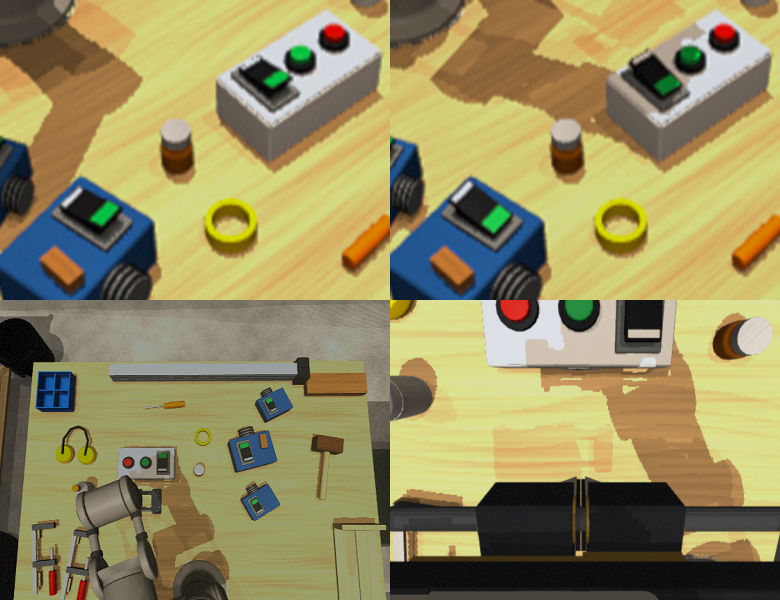

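View pics/s8.png

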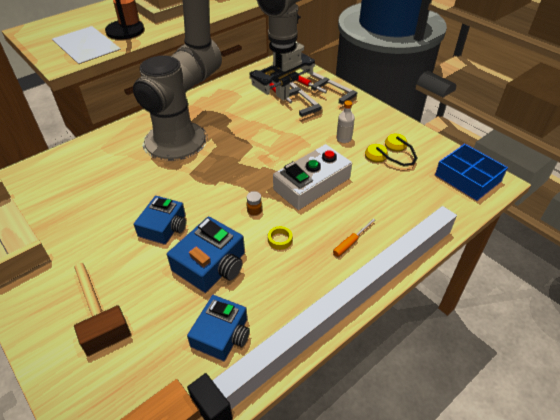

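Everything looks right. The button height disagreed with the description, so I'll go back just above it without pressing and check that the cap stands out further than in the pressed picture.

Call:
servo_tool(series=[[0,0.8,0,0,0],[0,0.8,0,0.5,0],[0,0.8,0,0.8,0],[0,0.48,0,0.8,0],[0,0,0,0.7,0],[0,0,0,0.25,0],[0,0,0,0,0],[0,0,0,0,0]])

```text
time: 13.48
tool_pos: [490.4, 213.2, 98.9]
tcp_rot: [-3.141, -0.003, 0.0]
contact_force: [0.1, -0.0, 0.3]
grip_width: 0.2
```

```bash
python3 - <<'E'
from plant import bot
from h import *
w=bot.capture("wrist")[:,:,::-1]
A=cv2.resize(w[195:290,200:350],None,fx=5,fy=5,interpolation=cv2.INTER_CUBIC)
A=np.clip((A/255.)**0.45*255,0,255).astype(np.uint8)
cv2.imwrite("pics/w9.png",A)
E
```

```text
(no output)
```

View pics/w9.png

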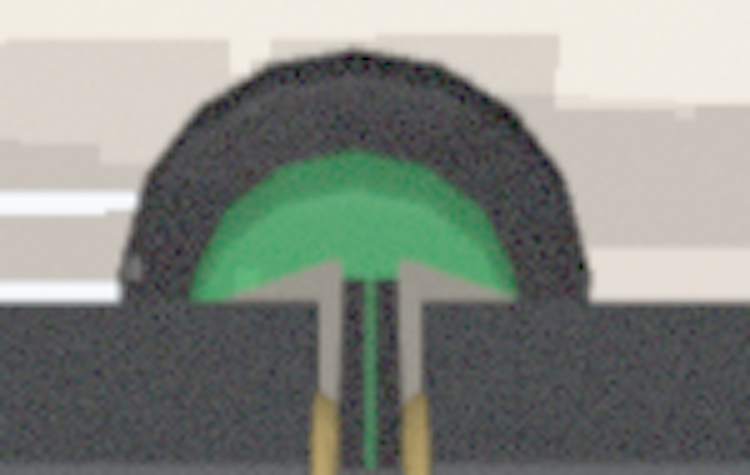

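The side band of the cap is about 8 px tall now and was about 3.5 px when pressed, so the button did go fully in and has sprung back. I'll retreat and hand in.

Call:
servo_tool(series=[[0,0,0,-0.7,0],[0,0,0,-1,0],[0,0,0,-1,0],[0,0,0,0,0],[0,0,0,0,0],[0,0,0,0,0]])

```text
time: 14.28
tool_pos: [488.9, 212.7, 231.5]
tcp_rot: [3.141, 0.002, 0.0]
contact_force: [0.7, -0.1, 0.6]
grip_width: 0.2
```

```bash
python3 - <<'E'
from plant import bot
s=bot.get_obs();print(s['time'],s['tool_pos'],s['contact_force'],max(abs(s['dq'])))
print(bot.close_job())
E
```

```text
14.275 [488.91576122 212.67349186 231.53628613] [ 0.73867433 -0.11352607  0.60248613] 0.0077880775439449264
the job is handed in; nothing more can be done
None
```

I pressed the extractor rocker on, then the saw's isolator rocker, then the green start button, and handed the job in at 14.3 s. The hand-in gave no verdict.

- **Rockers:** I pushed each until the force climbed sharply at its stop, to about 20 N on the extractor and 24 N on the isolator. Pictures afterwards show both green ends down.
- **Start button:** It went fully in. The cap's visible side was about 3.5 px tall when pressed and about 8 px when released, and its spring force faded as I lifted off.
- **Everything else:** I never went over the red stop button. In the last full pictures the loose things looked where they began, compared by eye rather than measured. I then hovered once more over the start button without touching it. At hand-in the arm was clear and nearly still, with under 1 N on the tool.
- **What disagreed:** The start cap stands about 4–5 mm higher than the 88 mm stated. My press therefore bottomed out early, at z = 86 mm with 39 N. That is close to the 40 N body limit, but the moment readings put the contact at the fingertips, not the gripper's body.

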